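Slide the filter carton down the freshly glued lane

ROBOT

A 7-joint arm with a two-finger parallel gripper is mounted at the origin on the work surface. World frame = base frame: x ahead of the robot, y to its left, z up, the work surface at z = 0. Lengths are in m, angles in rad, forces in N, time in s.
With the tool pointing down it reaches from about 0.4 to 0.75 m from the base axis. Payload 19.5 kg.
Tool frame: the origin (TCP) lies where the fingers leave the gripper's body, on its centre line; the fingertips stand 73 mm ahead of it and the grasp point (between the pads) lies 54 mm ahead of it; z points along the fingers, y is the line along which they close (so a half turn about z gives the same grasp; the last joint's range is limited). The gripper opens to 85 mm and grips with 20 to 120 N. Pads are 22 mm wide; open, the fingers measure 114 mm over their backs; the gripper's body (76 mm by 85 mm) begins 54 mm behind the grasp point. The pads swing forward as they close: fully open they stand 13 mm farther back than shut.
Start: joints at [-1.17, 0.707, -0.028, 1.485, 0.022, 0.951, -0.075], TCP at [0.246, 0.52, 0.304] pointing down, gripper open.
Joint ranges: [-2.71, 2.71], [-0.32, 2.16], [-1.57, 1.52], [0, 2.45], [-1.46, 4.6], [0, 2.02], [-2.83, 2.83]. Speed limits (rad/s): [1.89, 1.89, 2.57, 2.57, 3.01, 3.01, 3.01].

INTERFACE

Orientations are given as a rotation vector (axis times angle).
In Python, from workcell import env, imaging gives the robot as it stands.
- The arm moves only by the tool jog_arm, never from a script. Its argument "plan" is a list of rows, each an object of numbers: "dx", "dy", "dz": the shift along the tool's x, y, z in mm; "spin": the turn about the tool's z in rad; "grip": the finger opening in mm, from 0 to 85.4. In form: [{"dx": .., "dy": .., "dz": .., "spin": .., "grip": ..}, ...]. A call has 1 to 5 rows; each row is the pose to reach, as a shift and turn from the pose commanded when the call began, along the tool's axes at that moment; what a row does not reach only later rows make up. A row lasts 1/8 s, in which the tool goes at most 62.5 mm and 10.7 degrees, less where a joint would pass 70% of its speed; a pose out of reach is approached as far as the arm can. A call with a gripper value outside its range is refused whole. The fingers move at their own pace and stop on an object; "newtons" is the grip in N (left out, the last holds). Time passes only in rows, so rows that repeat a pose let the fingers close. It gives the time, the measured TCP pose, the force, the opening and the grip force at its end, in the units of the state.
- env.observe(): the state, without advancing time (a new reading comes with each control period).
- imaging.camera(name): name is "side" or "top" or "wrist"; returns a dict with "frame" (480x640x3 uint8, red, green, blue), "fx", "fy", "cx", "cy" (pixels), "dist" ([k1, k2, p1, p2, k3] as OpenCV has them; the pictures are not rectified), "R" (3x3) and "t" (3): a world point X has camera coordinates R X + t. Camera axes: x right, y down, z forward; pixel columns grow to the right and rows downward; lengths in m; the calibration is good to about 2 mm. A picture is of the moment at which its call begins. There is no depth.
- env.close_job(): hands the job in; it is judged then, once.
Trained networks look in the newest picture that a camera, given by its name, has taken for a name from the list of things; names that differ only in an ending like _2 or _b are one class to them, and where a whole thing is asked for, a point or a joint stands for the part that bears it (a point fixed in the world has none). Each returns a list of dicts, best first, with "p" (0 to 1); they miss things now and then, are a little off and sometimes report something else, mostly with a low value. They report only what shows in the picture. A call takes as long as a camera call. They do not tell look-alikes from the thing itself.
- imaging.look_for(target, camera): "box" ([left, top, right, bottom] as shares, 0 to 1, of the picture: columns of its width, rows of its height, round what is visible of it).
- imaging.outline_of(target, camera): "region" (480x640 bool, what is visible of it) and "box" ([left, top, right, bottom] as shares, 0 to 1, of the picture: columns of its width, rows of its height, round what is visible of it).
- imaging.mark_of(target, camera): "at" ([column, row] as shares, 0 to 1, of the picture: columns of its width, rows of its height: a listed point, or the origin of a listed thing).
The state is a dict: "time": time; "q": joint angles; "dq": joint speeds; "tau": joint torques, N m; "tool_pos": TCP position; "tcp_rot": TCP orientation; "wrist_force": force on the tool from outside, world axes, zero at the start; "moment": the same for the moment, N m; "finger_gap": finger opening in m; "finger_force": force on a finger pad.
Only numpy, scipy, OpenCV 4.12 (cv2) and the standard library are available. Lean on these libraries where they do the work, as an engineer would, in place of code of your own. Each camera call takes 0.05 s, during which the arm holds its last target. There are 200 camera calls.

TASK

Line the cardboard filter carton up with the lane on the plywood board, then push it with the fingertips down between the two wooden guide strips until its leading face is gently up against the stop block at the far end. The strips have only just been glued down, so nothing, neither carton nor robot, may touch them; slide the carton, never lift or tip it. Leave the spray can, the round filter and the wrench where they are.

Things in the scene. Friction and masses are not known exactly. Their poses are not given: they have to be found in the camera images.
- board: Plywood board lying fixed on the bench, 450 mm long (its x) x 220 mm wide (its y) x 9 mm thick. Origin: centre of its underside, on the bench. Its +x is the way down the lane, its y runs across the lane, z up. Its -x part, up to the lane's mouth, is bare and the carton starts there. Lies roughly across the robot's front with +x towards the robot's left.
- strips: The two straight wooden guide strips on the board, fixed, same origin and axes as the board. Each is 200 mm long (board x from 15 to 215 mm), 20 mm wide and 16 mm high (top 25 mm above the bench). Their inner faces are at board y = +63 and -63 mm, so the lane is 126 mm wide. Touching them is forbidden.
- stop: Dark wooden stop block fixed across the lane's far end, same origin and axes as the board. 18 mm thick, 90 mm wide, centred on the lane, its top 44 mm above the bench; its face towards the lane is at board x = 207 mm.
- lane_mouth (a point): Point on the board's upper face (9 mm above the bench) in the middle of the lane's open end, at board x = 15 mm, y = 0. Axes as the board.
- lane_end (a point): Point on the board's upper face in the middle of the lane at the stop block's face, board x = 207 mm, y = 0. Axes as the board.
- carton: Closed cardboard carton with paper tape along its top, loose, on the board's bare part: 120 (its x) x 100 (its y) x 62 mm high, 0.25 to 0.5 kg. Origin: centre of its underside. Its +x end faces the lane; it starts up to 20 degrees askew, up to 30 mm off the lane's centre line, nose 15 to 70 mm before the mouth. Pushed flat on a face it turns square to the fingers; they hardly slip along it.
- carton_nose (a point): Centre of the carton's leading (+x) end face, 60 mm ahead of the carton's centre and 31 mm above its underside. Axes as the carton.
- spray_can: Bystander: upright spray can with a yellow label, 52 mm across and 110 mm high, loose, on the bench between board and robot beside the lane. Origin: centre of its underside.
- round_filter: Bystander: round red pleated air filter with black rubber rims, 110 mm across and 45 mm high, loose, lying flat on the bench beyond the board. Origin: centre of its underside.
- wrench: Bystander: steel wrench, about 180 mm long, loose, lying flat on the bench beyond the board. Its x runs along it. Origin near its middle, on its underside.
There are look-alikes about, which are no part of the job. Of the things that look like the carton, the smallest one is meant.

How it is judged:
By the outcome, as a careful person would: the job done as asked, in the order asked, and still so for the second after the job is handed in, with the robot touching nothing.
It also fails if it takes over 72 s, if anything falls off the work surface, if the arm or the gripper's body presses on something with over 40 N, if the wrist force passes 120 N, or if a joint passes its speed limit or range.

## Working session

There is one attempt and no reset: what is moved stays moved. The work goes in short steps, Python scripts to look and compute and a tool call to move; the robot and the scene stay as the last step left them, time stands still between calls to the robot, and variables do not carry over. Pictures are saved under pics/ and viewed, at most 10 in all, crops included, and the job is handed in when it is done.

Besides the shell and the picture viewer there is one more tool, called after "Request:" as a command line: name --argument value ..., lists and objects as JSON in quotes. jog_arm: Moves the arm, as the interface text tells. Its arguments: {"type":"object","properties":{"plan":{"type":"array"},"newtons":{"type":"number"}},"required":["plan"]}

```bash
mkdir -p pics; python3 - <<'E'
from workcell import env, imaging
import cv2, numpy as np
s=env.observe(); print({k:np.round(s[k],3).tolist() for k in('time','tool_pos','tcp_rot','finger_gap','wrist_force')})
for c in('top','side'):
    d=imaging.camera(c); cv2.imwrite(f'pics/{c}0.png',d['frame'][:,:,::-1])
    np.savez(f'{c}.npz',**{k:np.array(v) for k,v in d.items()})
    for t in('carton','board','strips','stop','spray_can'):
        print(c,t,[(round(o['p'],2),np.round(np.array(o['box'])*[640,480,640,480]).tolist()) for o in imaging.look_for(t,c)])
E
```

```text
{'time': 0.0, 'tool_pos': [0.246, 0.519, 0.303], 'tcp_rot': [-0.69, -3.065, 0.002], 'finger_gap': 0.085, 'wrist_force': [-1.018, -0.111, 0.795]}
top carton [(0.89, [333.0, 183.0, 398.0, 243.0]), (0.78, [373.0, 324.0, 484.0, 430.0]), (0.65, [459.0, 195.0, 553.0, 292.0]), (0.36, [198.0, 138.0, 438.0, 300.0])]
top board [(0.66, [199.0, 139.0, 441.0, 300.0])]
top strips [(0.57, [205.0, 182.0, 321.0, 286.0])]
top stop []
top spray_can [(0.65, [283.0, 283.0, 314.0, 314.0])]
side carton [(0.93, [318.0, 212.0, 396.0, 281.0]), (0.73, [388.0, 285.0, 506.0, 393.0]), (0.56, [244.0, 312.0, 331.0, 417.0])]
side board [(0.75, [206.0, 184.0, 428.0, 309.0]), (0.2, [302.0, 163.0, 343.0, 203.0])]
side strips [(0.88, [217.0, 183.0, 331.0, 256.0])]
side stop [(0.83, [223.0, 186.0, 254.0, 214.0])]
side spray_can [(0.94, [239.0, 223.0, 267.0, 278.0]), (0.67, [223.0, 186.0, 253.0, 218.0])]
```

View pics/top0.png

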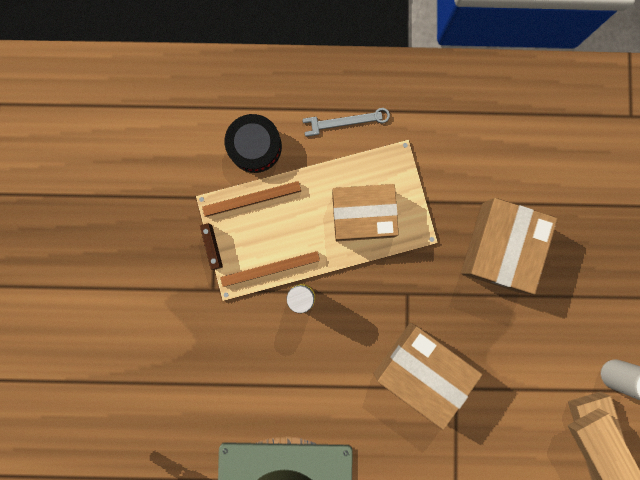

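View pics/side0.png

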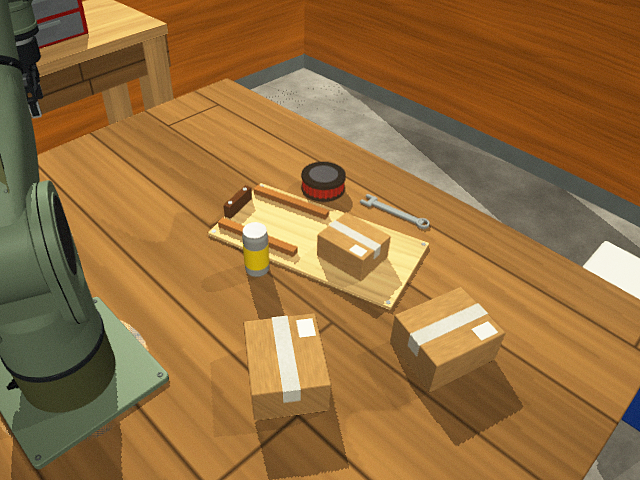

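Cartons in the top picture: A (365,212), on the board; B (510,245) and C (430,377), on the bench and both clearly larger. A is the smallest and stands on the bare part of the board, so A is meant. I'll fit the poses and confirm in one crop.

```bash
cat > h.py <<'E'
from workcell import env, imaging
import cv2, numpy as np
from scipy.optimize import minimize
def proj(d,X):
    return cv2.projectPoints(np.asarray(X,float).reshape(-1,1,3),cv2.Rodrigues(np.array(d['R']))[0],np.array(d['t'],float),
      np.array([[d['fx'],0,d['cx']],[0,d['fy'],d['cy']],[0,0,1.]]),np.array(d['dist'],float))[0].reshape(-1,2)
def unproj(d,px,z):
    K=np.array([[d['fx'],0,d['cx']],[0,d['fy'],d['cy']],[0,0,1.]]);R=np.array(d['R']);t=np.array(d['t'])
    u=cv2.undistortPoints(np.asarray(px,float).reshape(-1,1,2),K,np.array(d['dist'],float)).reshape(-1,2)
    v=np.c_[u,np.ones(len(u))]@R; c=-R.T@t
    return c+v*((z-c[2])/v[:,2])[:,None]
def place(p,pts):
    c,s=np.cos(p[2]),np.sin(p[2]); pts=np.asarray(pts,float)
    return np.c_[p[0]+c*pts[:,0]-s*pts[:,1],p[1]+s*pts[:,0]+c*pts[:,1],pts[:,2]]
def box(x0,x1,y0,y1,z0,z1): return [(x,y,z) for x in(x0,x1) for y in(y0,y1) for z in(z0,z1)]
CART=box(-.06,.06,-.05,.05,.009,.071); BOARD=box(-.225,.225,-.11,.11,0,.009)
def sil(d,p,pts):   # supersampled silhouette
    m=np.zeros((480,640),np.uint8); h=cv2.convexHull(proj(d,place(p,pts)).astype(np.float32))
    cv2.fillConvexPoly(m,np.round(h*16).astype(np.int32),255,cv2.LINE_AA,4); return m/255.
def fit(views,p,pts):
    f=lambda q:sum(np.abs(sil(d,q,pts)-m).sum() for d,m in views)
    for _ in range(2):
        r=minimize(f,p,method='Nelder-Mead',options=dict(initial_simplex=np.array(p)+np.vstack([np.zeros(3),np.diag([.012,.012,.1])]),xatol=1e-4,fatol=.1)); p=r.x
    return p,r.fun
def fitline(d,px,z): return unproj(d,px,z)
def inboard(b,xy):
    c,s=np.cos(b[2]),np.sin(b[2]); e=np.asarray(xy)[:2]-b[:2]; return np.array([c*e[0]+s*e[1],-s*e[0]+c*e[1]])*1000
E
python3 - <<'E'
from h import *
T=dict(np.load('top.npz')); S=dict(np.load('side.npz'))
print('top cam',-T['R'].T@T['t'])
f=T['frame']; hsv=cv2.cvtColor(f,cv2.COLOR_RGB2HSV)
co=unproj(T,[(198,197),(223,300),(437,243),(409,142)],.009); print(np.round(co,3))
c=co.mean(0); v=co[0]+co[1]-co[2]-co[3]; b0=[c[0],c[1],np.arctan2(v[1],v[0])]
# board mask: network regions + filled hull of bright yellow
m=((hsv[...,2]>150)&(hsv[...,0]>17)&(hsv[...,0]<32)).astype(np.uint8); m=cv2.morphologyEx(m,cv2.MORPH_OPEN,np.ones((3,3)))
m[:130]=0;m[310:]=0;m[:,:185]=0;m[:,450:]=0
hull=cv2.convexHull(cv2.findNonZero(m)); mm=cv2.fillConvexPoly(np.zeros_like(m),hull,1)
b,e=fit([(T,mm.astype(float))],b0,BOARD); print('board',b0,b,e,mm.sum())
views=[];
for d,n,ctr in((T,'top',(365,212)),(S,'side',(355,245))):
    imaging.camera(n)
    for o in imaging.outline_of('carton',n):
        if o['region'][ctr[1],ctr[0]] and o['region'].sum()<8000: views.append((d,o['region'].astype(float))); print(n,o['p'],o['region'].sum()); break
p0=unproj(T,[(365,212)],.071)[0]
p0=[p0[0],p0[1],b[2]-.2]
for vs in(views,views[:1],views[1:]):
    p,e=fit(vs,p0,CART); print('carton',p,e,'in board',inboard(b,p),np.degrees(p[2]-b[2]))
    if vs is views: P=p
np.savez('pose.npz',b=b,p=P)
def draw(d,n,x0,y0,x1,y1,k):
    im=cv2.resize(d['frame'][y0:y1,x0:x1,::-1],None,fx=k,fy=k,interpolation=cv2.INTER_CUBIC)
    L=lambda pts,q,col:cv2.polylines(im,[np.round((proj(d,place(q,pts))-[x0,y0]+.5)*k).astype(int)],True,col,1)
    r=lambda a,c_,e,g,z:[(a,e,z),(c_,e,z),(c_,g,z),(a,g,z)]
    L(r(-.225,.225,-.11,.11,.009),b,(255,0,0))
    for s in(1,-1): L(r(.015,.215,s*.063,s*.083,.025),b,(0,255,0))
    L(r(.207,.225,-.045,.045,.044),b,(255,255,0))
    L(r(-.06,.06,-.05,.05,.071),P,(0,0,255)); return im
A=draw(T,'t',190,130,450,310,3); cv2.imwrite('pics/fit_top.png',A)
cv2.imwrite('pics/fit_side.png',draw(S,'s',200,160,440,320,3))
for t in('spray_can','round_filter','wrench'):
    o=imaging.mark_of(t,'top')[0]; print(t,unproj(T,[np.array(o['at'])*[640,480]],0)[0][:2])
E
```

```text
top cam [ 0.47608946 -0.07079391  1.08641439]
[[ 0.623  0.188  0.009]
 [ 0.415  0.131  0.009]
 [ 0.537 -0.299  0.009]
 [ 0.744 -0.241  0.009]]
board [np.float64(0.5796722955161822), np.float64(-0.05538269125655719), np.float64(1.8471312354453346)] [ 0.58207411 -0.05322361  1.85375155] 320.47058823529414 24050
top 0.8 3417
side 0.97 3343
carton [ 0.59267425 -0.14692073  1.66144026] 321.40784313725493 in board [-92.93072069  15.98110003] -11.018624922939177
carton [ 0.59251093 -0.14749491  1.66324082] 154.52156862745096 in board [-93.4364614  16.2982388] -10.915460849449257
carton [ 0.5926743  -0.14593489  1.65796169] 153.2980392156863 in board [-91.98409461  15.70581502] -11.217932247885097
spray_can [ 0.42559663 -0.02242959]
round_filter [0.72805781 0.0744511 ]
wrench [ 0.79252837 -0.11781603]
```

View pics/fit_top.png

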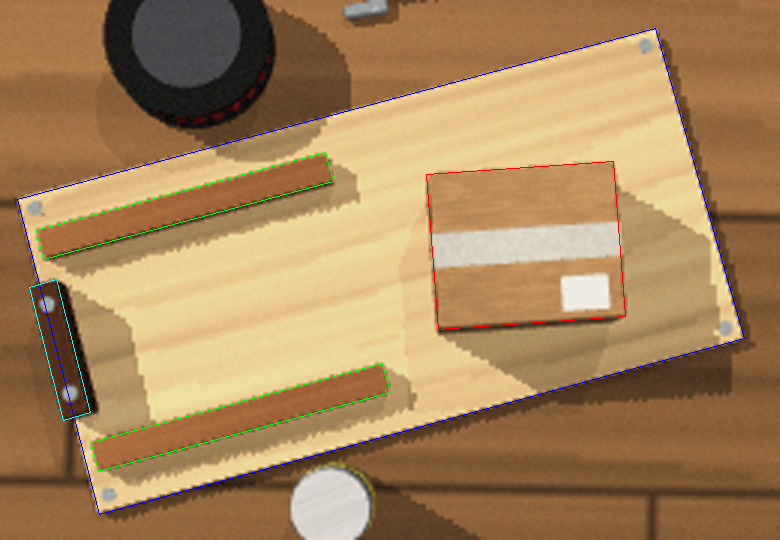

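View pics/fit_side.png

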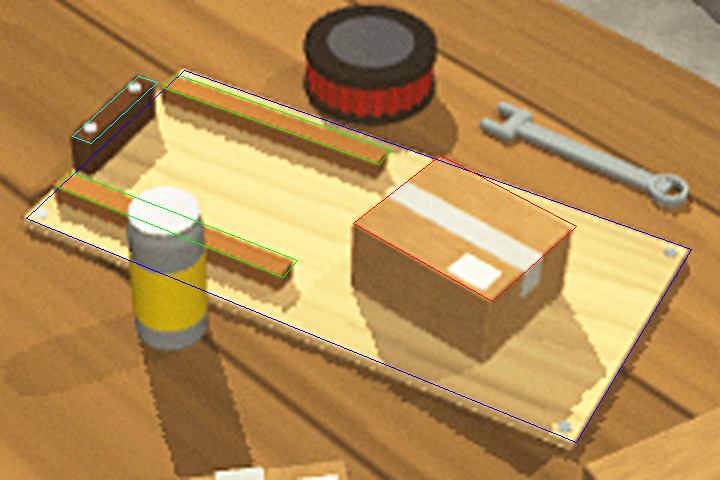

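The crop confirms carton A at top pixel (365,212). The outlines fit within about 2 mm: carton at board (-93, +16) mm, about -11° askew. My plan is to square and centre it by pushing flat on its robot-side (+y) face, then push from behind down the lane.

```bash
cat >> h.py <<'E'
from scipy.spatial.transform import Rotation as Ro
def delta(bx,by,z,yaw_b=None,b=None):
    "tool-frame mm shift to board (bx,by) mm, TCP height z m; yaw_b: board-frame angle of tool y (mod pi)"
    b=np.load('pose.npz')['b'] if b is None else b
    s=env.observe(); R=Ro.from_rotvec(s['tcp_rot']).as_matrix()
    w=place(b,[(bx/1e3,by/1e3,z)])[0]; d=R.T@(w-np.array(s['tool_pos']))*1000
    ty=R[:2,1]; cur=np.arctan2(ty[1],ty[0])
    out=[np.round(d,1)]
    if yaw_b is not None:
        dw=(yaw_b+b[2]-cur+np.pi/2)%np.pi-np.pi/2
        out.append(('spin',round(-dw,3),'alt',round(-(dw-np.sign(dw)*np.pi),3)))
    print('t',round(s['time'],2),'world',np.round(w,3),'delta',*out,'| now board',np.round(inboard(b,s['tool_pos']),1),'z',round(s['tool_pos'][2],4),'toolyaw_b',round(np.degrees(cur-b[2]),1),'F',np.round(s['wrist_force'],1),'q',np.round(s['q'],2))
E
python3 - <<'E'
from h import *
delta(-95,120,.303,0); delta(-95,120,.103,0); delta(-180,0,.25,np.pi/2); delta(100,60,.303,0)
print(Ro.from_rotvec(env.observe()['tcp_rot']).as_matrix().round(3))
E
```

```text
t 0.95 world [ 0.493 -0.178  0.303] delta [-522.  -524.4    0.9] ('spin', np.float64(-0.726), 'alt', np.float64(2.416)) | now board [643.7 162.5] z 0.3038 toolyaw_b -41.6 F [-1.   0.7 -1.6] q [-1.17  0.71 -0.03  1.48  0.02  0.95 -0.08]
t 0.95 world [ 0.493 -0.178  0.103] delta [-522.  -524.3  200.9] ('spin', np.float64(-0.726), 'alt', np.float64(2.416)) | now board [643.7 162.5] z 0.3038 toolyaw_b -41.6 F [-1.   0.7 -1.6] q [-1.17  0.71 -0.03  1.48  0.02  0.95 -0.08]
t 0.95 world [ 0.632 -0.226  0.25 ] delta [-668.2 -508.3   53.9] ('spin', np.float64(0.845), 'alt', np.float64(-2.297)) | now board [643.7 162.5] z 0.3038 toolyaw_b -41.6 F [-1.   0.7 -1.6] q [-1.17  0.71 -0.03  1.48  0.02  0.95 -0.08]
t 0.95 world [0.497 0.026 0.303] delta [-437.5 -338.7    0.9] ('spin', np.float64(-0.726), 'alt', np.float64(2.416)) | now board [643.7 162.5] z 0.3038 toolyaw_b -41.6 F [-1.   0.7 -1.6] q [-1.17  0.71 -0.03  1.48  0.02  0.95 -0.08]
[[-0.904  0.428 -0.   ]
 [ 0.428  0.904 -0.   ]
 [-0.    -0.    -1.   ]]
```

Request:
jog_arm --plan '[{"dx":-46,"dy":-36,"dz":0,"spin":-0.14},{"dx":-92,"dy":-72,"dz":0,"spin":-0.28},{"dx":-138,"dy":-108,"dz":0,"spin":-0.42},{"dx":-184,"dy":-144,"dz":0,"spin":-0.56},{"dx":-230,"dy":-180,"dz":0,"spin":-0.72,"grip":85}]'

```text
$.plan[0]: bad value
```

```bash
python3 -c "
from h import *
delta(-95,120,.303,0)"
```

```text
t 0.95 world [ 0.493 -0.178  0.303] delta [-522.  -524.4    0.9] ('spin', np.float64(-0.726), 'alt', np.float64(2.416)) | now board [643.7 162.5] z 0.3038 toolyaw_b -41.6 F [-1.   0.7 -1.6] q [-1.17  0.71 -0.03  1.48  0.02  0.95 -0.08]
```

Every row apparently needs all five keys.

Request:
jog_arm --plan '[{"dx":-46,"dy":-36,"dz":0,"spin":-0.14,"grip":85},{"dx":-92,"dy":-72,"dz":0,"spin":-0.28,"grip":85},{"dx":-138,"dy":-108,"dz":0,"spin":-0.42,"grip":85},{"dx":-184,"dy":-144,"dz":0,"spin":-0.56,"grip":85},{"dx":-230,"dy":-180,"dz":0,"spin":-0.72,"grip":85}]'

```text
time: 1.58
tool_pos: [0.3777, 0.2567, 0.304]
tcp_rot: [-0.442, 3.11, 0.0]
wrist_force: [2.2, 0.2, 0.0]
finger_gap: 0.0848
finger_force: 0.0
```

```bash
python3 -c "
from h import *
delta(-95,120,.303,0)"
```

```text
t 1.57 world [ 0.493 -0.178  0.303] delta [  10.  -449.6    1.1] ('spin', np.float64(-0.001), 'alt', np.float64(3.141)) | now board [354.6 109.8] z 0.304 toolyaw_b -0.0 F [2.2 0.2 0. ] q [-0.49  0.55 -0.3   1.89  0.23  0.74  0.94]
```

Request:
jog_arm --plan '[{"dx":2,"dy":-60,"dz":0,"spin":0,"grip":85},{"dx":4,"dy":-120,"dz":0,"spin":0,"grip":85},{"dx":6,"dy":-180,"dz":0,"spin":0,"grip":85},{"dx":8,"dy":-240,"dz":0,"spin":0,"grip":85},{"dx":10,"dy":-300,"dz":0,"spin":0,"grip":85}]'

```text
time: 2.2
tool_pos: [0.4498, -0.035, 0.3041]
tcp_rot: [-0.434, 3.111, -0.0]
wrist_force: [1.1, 0.2, 0.5]
finger_gap: 0.0847
finger_force: 0.0
```

Request:
jog_arm --plan '[{"dx":0,"dy":-50,"dz":0,"spin":0,"grip":85},{"dx":0,"dy":-100,"dz":20,"spin":0,"grip":85},{"dx":0,"dy":-150,"dz":60,"spin":0,"grip":85},{"dx":0,"dy":-150,"dz":110,"spin":0,"grip":85},{"dx":0,"dy":-150,"dz":140,"spin":0,"grip":85}]'

```text
time: 2.82
tool_pos: [0.49, -0.1776, 0.1618]
tcp_rot: [0.432, -3.11, -0.001]
wrist_force: [1.0, 0.8, 1.0]
finger_gap: 0.0849
finger_force: 0.0
```

```bash
python3 -c "
from h import *
delta(-95,120,.103,0)"
```

```text
t 2.83 world [ 0.493 -0.178  0.103] delta [-3.2 -1.3 58.8] ('spin', np.float64(-0.007), 'alt', np.float64(3.135)) | now board [-93.8 123.1] z 0.1618 toolyaw_b -0.4 F [1.  0.8 1. ] q [ 0.43  0.86 -0.26  1.82  0.41  0.52  1.74]
```

Request:
jog_arm --plan '[{"dx":0,"dy":0,"dz":40,"spin":0,"grip":85},{"dx":0,"dy":0,"dz":70,"spin":-0.006,"grip":85},{"dx":-10,"dy":0,"dz":70,"spin":-0.006,"grip":85},{"dx":-20,"dy":0,"dz":70,"spin":-0.006,"grip":85},{"dx":-25,"dy":0,"dz":70,"spin":-0.006,"grip":85}]'

```text
time: 3.45
tool_pos: [0.5159, -0.1702, 0.0952]
tcp_rot: [-0.443, 3.108, -0.001]
wrist_force: [0.7, -0.3, 0.7]
finger_gap: 0.0849
finger_force: 0.0
```

```bash
python3 -c "
from h import *
delta(-95,61,.092,0)
d=imaging.camera('side'); cv2.imwrite('pics/s1.png',cv2.resize(d['frame'][120:320,180:460,::-1],None,fx=2.8,fy=2.8))"
```

```text
t 3.45 world [ 0.55  -0.161  0.092] delta [-35.2  -1.2   3.2] ('spin', np.float64(0.0), 'alt', np.float64(-3.141)) | now board [-93.9  96.2] z 0.0952 toolyaw_b 0.0 F [ 0.7 -0.3  0.7] q [ 0.37  0.99 -0.21  1.77  0.44  0.42  1.7 ]
```

View pics/s1.png

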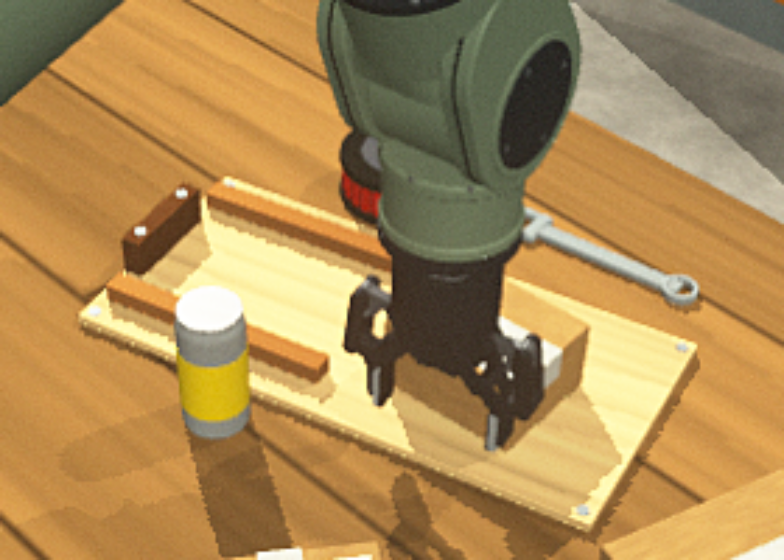

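The fingers straddle the carton's robot-side face, tips at (380,400) and (492,447) in the crop, clear above the board and well clear of the strips. Pushing.

Request:
jog_arm --plan '[{"dx":-5,"dy":0,"dz":3,"spin":0,"grip":85},{"dx":-9,"dy":0,"dz":3,"spin":0,"grip":85},{"dx":-13,"dy":0,"dz":3,"spin":0,"grip":85},{"dx":-17,"dy":0,"dz":3,"spin":0,"grip":85},{"dx":-20,"dy":0,"dz":3,"spin":0,"grip":85}]'

```text
time: 4.12
tool_pos: [0.534, -0.1648, 0.0909]
tcp_rot: [0.443, -3.11, 0.0]
wrist_force: [-1.2, -0.9, -0.3]
finger_gap: 0.0848
finger_force: 0.0
```

Request:
jog_arm --plan '[{"dx":-3,"dy":0,"dz":0,"spin":0,"grip":85},{"dx":-6,"dy":0,"dz":0,"spin":0,"grip":85},{"dx":-9,"dy":0,"dz":0,"spin":0,"grip":85},{"dx":-11,"dy":0,"dz":0,"spin":0,"grip":85},{"dx":-12,"dy":0,"dz":0,"spin":0,"grip":85}]'

```text
time: 4.75
tool_pos: [0.5454, -0.1614, 0.0909]
tcp_rot: [0.443, -3.11, 0.0]
wrist_force: [-1.0, -1.7, 0.1]
finger_gap: 0.085
finger_force: 0.0
```

```bash
cat > cart.py <<'E'
from h import *
import sys
def measure(cams,p0,show=None):
    b=np.load('pose.npz')['b']; views=[]
    for n in cams:
        d=imaging.camera(n); c=proj(d,place(p0,[(0,0,.06)]))[0]
        best=None
        for o in imaging.outline_of('carton',n):
            ys,xs=np.nonzero(o['region']); 
            if np.hypot(xs.mean()-c[0],ys.mean()-c[1])<25 and len(xs)<6000: best=o['region']; break
        if best is None: print(n,'none'); continue
        views.append((d,best.astype(float)))
        if show: cv2.imwrite(f'pics/{show}_{n}.png',d['frame'][:,:,::-1])
    for vs in([views]+[[v] for v in views] if len(views)>1 else [views]):
        p,e=fit(vs,p0,CART); print('carton board',inboard(b,p).round(1),np.degrees(p[2]-b[2]).round(2),'err',round(e),[int(m.sum()) for _,m in vs])
E
python3 - <<'E'
from cart import *
delta(-95,61,.092,0)
b=np.load('pose.npz')['b']; w=place(b,[(-.093,.003,0)])[0]
measure(('top','side'),[w[0],w[1],b[2]],'m1')
E
```

```text
t 4.75 world [ 0.55  -0.161  0.092] delta [-4.4 -1.3 -1.1] ('spin', np.float64(0.0), 'alt', np.float64(-3.141)) | now board [-93.7  65.4] z 0.0909 toolyaw_b 0.0 F [-1.  -1.7  0.1] q [ 0.35  1.02 -0.23  1.68  0.42  0.5   1.71]
carton board [-91.5   1.1] 0.86 err 4256 [1392, 1283]
carton board [-91.7   2.2] -0.51 err 2170 [1392]
carton board [-103.     6.3] 17.09 err 1959 [1283]
```

Request:
jog_arm --plan '[{"dx":-2,"dy":0,"dz":0,"spin":0,"grip":85},{"dx":-4,"dy":0,"dz":0,"spin":0,"grip":85},{"dx":-4,"dy":0,"dz":0,"spin":0,"grip":85},{"dx":6,"dy":0,"dz":0,"spin":0,"grip":85},{"dx":30,"dy":0,"dz":0,"spin":0,"grip":85}]'

```text
time: 5.58
tool_pos: [0.516, -0.1697, 0.0909]
tcp_rot: [-0.444, 3.109, 0.0]
wrist_force: [-0.3, -0.8, -1.2]
finger_gap: 0.0849
finger_force: 0.0
```

Request:
jog_arm --plan '[{"dx":4,"dy":0,"dz":-40,"spin":0,"grip":85},{"dx":4,"dy":0,"dz":-90,"spin":0.16,"grip":85},{"dx":4,"dy":-50,"dz":-120,"spin":0.32,"grip":85},{"dx":4,"dy":-110,"dz":-120,"spin":0.48,"grip":85},{"dx":4,"dy":-170,"dz":-120,"spin":0.64,"grip":85}]'

```text
time: 6.2
tool_pos: [0.56, -0.3363, 0.2116]
tcp_rot: [0.565, 3.089, -0.001]
wrist_force: [-0.5, 0.7, 0.2]
finger_gap: 0.0848
finger_force: 0.0
```

```bash
python3 - <<'E'
from cart import *
delta(-200,0,.2,np.pi/2)
b=np.load('pose.npz')['b']; w=place(b,[(-.093,.001,0)])[0]
measure(('top','side'),[w[0],w[1],b[2]],'m2')
E
```

```text
t 6.2 world [ 0.638 -0.245  0.2  ] delta [-40.6 112.7  11.6] ('spin', np.float64(0.926), 'alt', np.float64(-2.216)) | now board [-265.6  100.3] z 0.2116 toolyaw_b -37.0 F [-0.5  0.7  0.2] q [ 0.57  0.94 -0.17  1.27  0.17  0.94  1.57]
carton board [-90.6  -0. ] 1.02 err 520 [3306, 3099]
carton board [-91.8  -0.1] -0.09 err 263 [3306]
carton board [-89.8  -2.9] 2.82 err 227 [3099]
```

Squared: carton at board (-91, 0), about 0° yaw. Now to its rear face.

Request:
jog_arm --plan '[{"dx":-5,"dy":20,"dz":0,"spin":0.18,"grip":55},{"dx":-15,"dy":50,"dz":0,"spin":0.36,"grip":55},{"dx":-28,"dy":80,"dz":0,"spin":0.54,"grip":55},{"dx":-40,"dy":112,"dz":0,"spin":0.72,"grip":55},{"dx":-40,"dy":112,"dz":20,"spin":0.9,"grip":55}]'

```text
time: 7.02
tool_pos: [0.6384, -0.2395, 0.1916]
tcp_rot: [1.847, 2.539, 0.003]
wrist_force: [-0.6, -0.5, -0.8]
finger_gap: 0.0547
finger_force: 0.0
```

```bash
python3 - <<'E'
from h import *
delta(-195,0,.104,np.pi/2)
E
```

```text
t 7.03 world [ 0.637 -0.24   0.104] delta [-0.3 -2.3 87.5] ('spin', np.float64(0.03), 'alt', np.float64(-3.112)) | now board [-194.6   -2.1] z 0.1916 toolyaw_b -88.3 F [-0.6 -0.5 -0.8] q [ 0.28  1.01  0.09  1.16 -0.09  0.97  0.69]
```

Request:
jog_arm --plan '[{"dx":0,"dy":-2,"dz":40,"spin":0.03,"grip":55},{"dx":0,"dy":-2,"dz":75,"spin":0.03,"grip":55},{"dx":0,"dy":-2,"dz":87,"spin":0.03,"grip":55},{"dx":5,"dy":-2,"dz":87,"spin":0.03,"grip":55},{"dx":15,"dy":-2,"dz":87,"spin":0.03,"grip":55}]'

```text
time: 7.65
tool_pos: [0.6305, -0.2293, 0.1054]
tcp_rot: [1.884, 2.512, 0.001]
wrist_force: [0.2, -0.1, -0.4]
finger_gap: 0.055
finger_force: 0.0
```

```bash
python3 - <<'E'
from h import *
delta(-95,0,.104,np.pi/2)
E
```

```text
t 7.65 world [ 0.609 -0.144  0.104] delta [87.5  2.8  1.3] ('spin', np.float64(0.001), 'alt', np.float64(-3.141)) | now board [-182.5    2.7] z 0.1054 toolyaw_b -89.9 F [ 0.2 -0.1 -0.4] q [ 0.27  1.11  0.08  1.26 -0.11  0.78  0.66]
```

Request:
jog_arm --plan '[{"dx":8,"dy":3,"dz":0,"spin":0,"grip":55},{"dx":14,"dy":3,"dz":0,"spin":0,"grip":55},{"dx":18,"dy":3,"dz":0,"spin":0,"grip":55},{"dx":22,"dy":3,"dz":0,"spin":0,"grip":55},{"dx":27,"dy":3,"dz":0,"spin":0,"grip":55}]'

```text
time: 8.28
tool_pos: [0.6255, -0.2031, 0.104]
tcp_rot: [1.885, 2.512, -0.001]
wrist_force: [1.2, -2.9, 1.0]
finger_gap: 0.0546
finger_force: 1.3
```

Request:
jog_arm --plan '[{"dx":5,"dy":0,"dz":0,"spin":0,"grip":55},{"dx":10,"dy":0,"dz":0,"spin":0,"grip":55},{"dx":15,"dy":0,"dz":0,"spin":0,"grip":55},{"dx":20,"dy":0,"dz":0,"spin":0,"grip":55},{"dx":25,"dy":0,"dz":0,"spin":0,"grip":55}]'

```text
time: 8.9
tool_pos: [0.6185, -0.1786, 0.104]
tcp_rot: [1.885, 2.513, -0.0]
wrist_force: [0.7, -2.9, 2.3]
finger_gap: 0.0554
finger_force: 1.9
```

```bash
python3 - <<'E'
from h import *
delta(-95,0,.104,np.pi/2)
b=np.load('pose.npz')['b']
for n in('top','side'):
    d=imaging.camera(n); x0,y0,x1,y1=((190,130,450,310),(0,0,0,0))[0] if n=='top' else (190,130,450,310)
    im=cv2.resize(d['frame'][y0:y1,x0:x1,::-1],None,fx=3,fy=3,interpolation=cv2.INTER_CUBIC)
    for s in(1,-1):
        for pts,col in (([(-.2,s*.05,.071),(.1,s*.05,.071)],(0,0,255)),([(-.0,s*.063,.009),(.2,s*.063,.009)],(0,255,0))):
            cv2.polylines(im,[np.round((proj(d,place(b,pts))-[x0,y0]+.5)*3).astype(int)],False,col,1)
    cv2.imwrite(f'pics/m3_{n}.png',im)
E
```

```text
t 8.9 world [ 0.609 -0.144  0.104] delta [35.6  0.  -0. ] ('spin', np.float64(0.001), 'alt', np.float64(-3.141)) | now board [-130.6   -0. ] z 0.104 toolyaw_b -89.9 F [ 0.7 -2.9  2.3] q [ 0.19  1.07  0.09  1.38 -0.12  0.7   0.61]
```

View pics/m3_top.png

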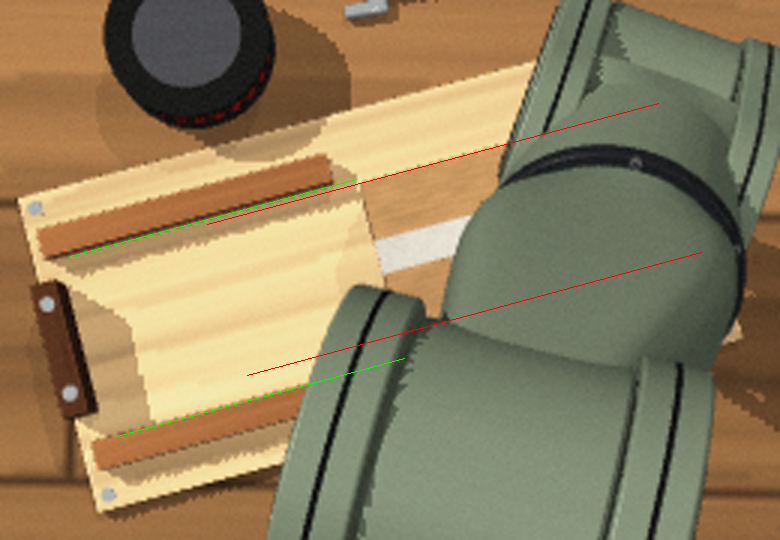

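View pics/m3_side.png

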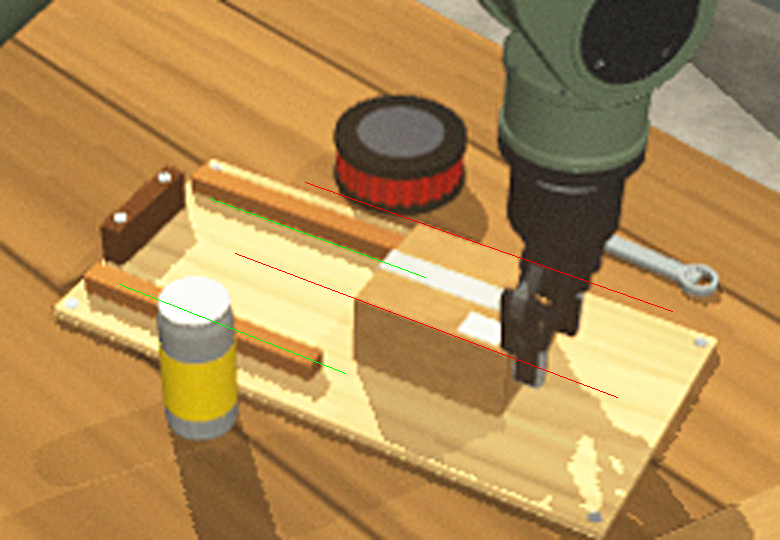

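Both views: the carton edges lie on the ±50 mm lines (nose at about crop (370,235), just before the mouth), square and centred. Pushing on.

Request:
jog_arm --plan '[{"dx":7,"dy":0,"dz":0,"spin":0,"grip":55},{"dx":14,"dy":0,"dz":0,"spin":0,"grip":55},{"dx":21,"dy":0,"dz":0,"spin":0,"grip":55},{"dx":28,"dy":0,"dz":0,"spin":0,"grip":55},{"dx":35,"dy":0,"dz":0,"spin":0,"grip":55}]'

```text
time: 9.62
tool_pos: [0.6086, -0.1446, 0.1038]
tcp_rot: [-1.884, -2.513, 0.0]
wrist_force: [0.9, -0.6, -1.3]
finger_gap: 0.0551
finger_force: 0.7
```

Request:
jog_arm --plan '[{"dx":7,"dy":0,"dz":0,"spin":0,"grip":55},{"dx":14,"dy":0,"dz":0,"spin":0,"grip":55},{"dx":21,"dy":0,"dz":0,"spin":0,"grip":55},{"dx":28,"dy":0,"dz":0,"spin":0,"grip":55},{"dx":35,"dy":0,"dz":0,"spin":0,"grip":55}]'

```text
time: 10.25
tool_pos: [0.5988, -0.1111, 0.1039]
tcp_rot: [-1.885, -2.513, 0.0]
wrist_force: [0.1, -0.8, -1.0]
finger_gap: 0.0548
finger_force: 0.7
```

```bash
cat > look.py <<'E'
from h import *
def look(tag):
    b=np.load('pose.npz')['b']; ims=[]
    for n,(x0,y0,x1,y1) in (('top',(190,130,400,310)),('side',(190,150,400,310))):
        d=imaging.camera(n); k=2.4
        im=cv2.resize(d['frame'][y0:y1,x0:x1,::-1],None,fx=k,fy=k,interpolation=cv2.INTER_CUBIC)
        for s in(1,-1):
            for pts,col in (([(-.1,s*.05,.071),(.207,s*.05,.071)],(0,0,255)),([(-.0,s*.063,.009),(.2,s*.063,.009)],(0,255,0))):
                cv2.polylines(im,[np.round((proj(d,place(b,pts))-[x0,y0]+.5)*k).astype(int)],False,col,1)
        ims.append(im)
    h=min(i.shape[0] for i in ims); im=np.hstack([i[:h] for i in ims]); im=cv2.resize(im,None,fx=.79,fy=.79,interpolation=cv2.INTER_AREA); cv2.imwrite(f'pics/{tag}.png',im)
E
python3 - <<'E'
from look import *
delta(76,0,.104,np.pi/2); look('m4')
E
```

```text
t 10.25 world [0.561 0.02  0.104] delta [ 1.363e+02  3.000e-01 -1.000e-01] ('spin', np.float64(0.001), 'alt', np.float64(-3.141)) | now board [-60.3   0.1] z 0.1039 toolyaw_b -89.9 F [ 0.1 -0.8 -1. ] q [ 0.09  1.03  0.09  1.52 -0.15  0.59  0.54]
```

View pics/m4.png

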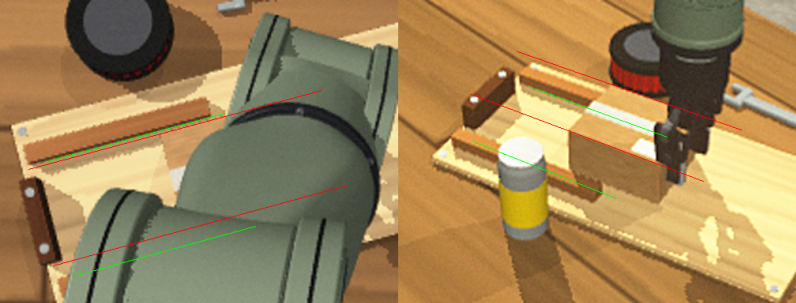

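Left view/right view: the carton is in the mouth, its near edge on the red line, centred with gaps on both sides. Continuing.

Request:
jog_arm --plan '[{"dx":7,"dy":0,"dz":0,"spin":0,"grip":55},{"dx":14,"dy":0,"dz":0,"spin":0,"grip":55},{"dx":21,"dy":0,"dz":0,"spin":0,"grip":55},{"dx":28,"dy":0,"dz":0,"spin":0,"grip":55},{"dx":35,"dy":0,"dz":0,"spin":0,"grip":55}]'

```text
time: 10.98
tool_pos: [0.5891, -0.0776, 0.104]
tcp_rot: [1.885, 2.513, -0.0]
wrist_force: [1.0, -3.2, 2.0]
finger_gap: 0.0547
finger_force: 1.7
```

Request:
jog_arm --plan '[{"dx":7,"dy":0,"dz":0,"spin":0,"grip":55},{"dx":14,"dy":0,"dz":0,"spin":0,"grip":55},{"dx":21,"dy":0,"dz":0,"spin":0,"grip":55},{"dx":28,"dy":0,"dz":0,"spin":0,"grip":55},{"dx":35,"dy":0,"dz":0,"spin":0,"grip":55}]'

```text
time: 11.6
tool_pos: [0.5793, -0.044, 0.1039]
tcp_rot: [1.885, 2.513, -0.0]
wrist_force: [1.3, -4.5, 2.6]
finger_gap: 0.055
finger_force: 2.1
```

Request:
jog_arm --plan '[{"dx":6,"dy":0,"dz":0,"spin":0,"grip":55},{"dx":12,"dy":0,"dz":0,"spin":0,"grip":55},{"dx":18,"dy":0,"dz":0,"spin":0,"grip":55},{"dx":24,"dy":0,"dz":0,"spin":0,"grip":55},{"dx":30,"dy":0,"dz":0,"spin":0,"grip":55}]'

```text
time: 12.22
tool_pos: [0.5708, -0.0152, 0.1039]
tcp_rot: [-1.885, -2.513, 0.0]
wrist_force: [1.1, -3.8, 2.4]
finger_gap: 0.0548
finger_force: 2.0
```

```bash
python3 - <<'E'
from look import *
delta(76,0,.104,np.pi/2); look('m5')
E
```

```text
t 12.22 world [0.561 0.02  0.104] delta [36.3  0.3 -0.1] ('spin', np.float64(0.001), 'alt', np.float64(-3.141)) | now board [39.7  0.2] z 0.1039 toolyaw_b -89.9 F [ 1.1 -3.8  2.4] q [-0.08  1.    0.11  1.67 -0.19  0.48  0.43]
```

View pics/m5.png

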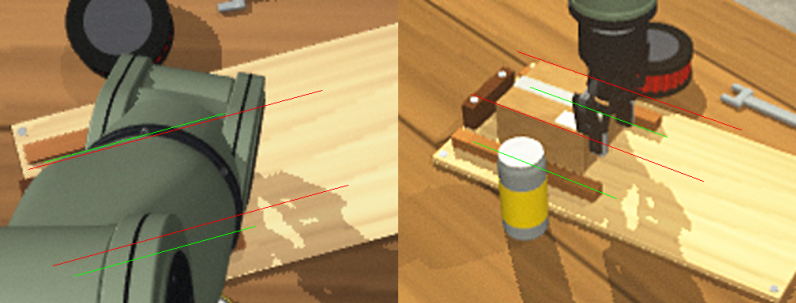

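The carton is well in the lane, its near edge on the line, with about 30 mm left to the stop at (487,90). Slowing down.

Request:
jog_arm --plan '[{"dx":5,"dy":0,"dz":0,"spin":0,"grip":55},{"dx":10,"dy":0,"dz":0,"spin":0,"grip":55},{"dx":15,"dy":0,"dz":0,"spin":0,"grip":55},{"dx":20,"dy":0,"dz":0,"spin":0,"grip":55},{"dx":23,"dy":0,"dz":0,"spin":0,"grip":55}]'

```text
time: 12.95
tool_pos: [0.5644, 0.0069, 0.1039]
tcp_rot: [-1.884, -2.514, 0.0]
wrist_force: [0.1, -0.7, -1.4]
finger_gap: 0.0548
finger_force: 0.7
```

Request:
jog_arm --plan '[{"dx":1.2,"dy":0,"dz":0,"spin":0,"grip":55},{"dx":2.4,"dy":0,"dz":0,"spin":0,"grip":55},{"dx":3.6,"dy":0,"dz":0,"spin":0,"grip":55},{"dx":4.8,"dy":0,"dz":0,"spin":0,"grip":55},{"dx":6,"dy":0,"dz":0,"spin":0,"grip":55}]'

```text
time: 13.58
tool_pos: [0.5628, 0.0123, 0.1039]
tcp_rot: [1.885, 2.513, -0.0]
wrist_force: [0.8, -1.8, -1.0]
finger_gap: 0.0554
finger_force: 0.7
```

Request:
jog_arm --plan '[{"dx":0.8,"dy":0,"dz":0,"spin":0,"grip":55},{"dx":1.6,"dy":0,"dz":0,"spin":0,"grip":55},{"dx":2.4,"dy":0,"dz":0,"spin":0,"grip":55},{"dx":3.2,"dy":0,"dz":0,"spin":0,"grip":55},{"dx":4,"dy":0,"dz":0,"spin":0,"grip":55}]'

```text
time: 14.2
tool_pos: [0.5617, 0.0161, 0.1039]
tcp_rot: [1.885, 2.513, -0.0]
wrist_force: [0.5, -1.3, -0.9]
finger_gap: 0.055
finger_force: 0.7
```

Request:
jog_arm --plan '[{"dx":0.6,"dy":0,"dz":0,"spin":0,"grip":55},{"dx":1.2,"dy":0,"dz":0,"spin":0,"grip":55},{"dx":1.8,"dy":0,"dz":0,"spin":0,"grip":55},{"dx":2.4,"dy":0,"dz":0,"spin":0,"grip":55}]'

```text
time: 14.7
tool_pos: [0.561, 0.0184, 0.1039]
tcp_rot: [1.885, 2.513, -0.0]
wrist_force: [0.5, -0.9, -1.3]
finger_gap: 0.0549
finger_force: 0.7
```

Request:
jog_arm --plan '[{"dx":0.6,"dy":0,"dz":0,"spin":0,"grip":55},{"dx":1.2,"dy":0,"dz":0,"spin":0,"grip":55},{"dx":1.8,"dy":0,"dz":0,"spin":0,"grip":55}]'

```text
time: 15.08
tool_pos: [0.5605, 0.0201, 0.1039]
tcp_rot: [-1.885, -2.513, 0.0]
wrist_force: [0.4, -0.2, -1.7]
finger_gap: 0.0546
finger_force: 0.7
```

```bash
python3 - <<'E'
from h import *
delta(76,0,.104,np.pi/2)
d=imaging.camera('side'); b=np.load('pose.npz')['b']
k=5;x0,y0,x1,y1=210,170,340,270
im=cv2.resize(d['frame'][y0:y1,x0:x1,::-1],None,fx=k,fy=k,interpolation=cv2.INTER_CUBIC)
for pts,col in (([(.207,-.045,.044),(.207,.045,.044)],(255,255,0)),([(.207,.05,.071),(.207,-.05,.071)],(0,0,255)),([(.207,.05,.009),(.207,.05,.071)],(0,255,255))):
    cv2.polylines(im,[np.round((proj(d,place(b,pts))-[x0,y0]+.5)*k).astype(int)],False,col,1)
cv2.imwrite('pics/m6.png',im)
E
```

```text
t 15.07 world [0.561 0.02  0.104] delta [-0.5  0.2 -0.1] ('spin', np.float64(0.001), 'alt', np.float64(-3.141)) | now board [76.5  0.2] z 0.1039 toolyaw_b -89.9 F [ 0.4 -0.2 -1.7] q [-0.15  0.99  0.11  1.71 -0.21  0.45  0.39]
```

Request:
jog_arm --plan '[{"dx":0.6,"dy":0,"dz":0,"spin":0,"grip":55},{"dx":1.2,"dy":0,"dz":0,"spin":0,"grip":55},{"dx":1.8,"dy":0,"dz":0,"spin":0,"grip":55}]'

```text
time: 15.5
tool_pos: [0.5601, 0.0208, 0.104]
tcp_rot: [1.885, 2.512, -0.001]
wrist_force: [2.9, -10.9, 1.1]
finger_gap: 0.0551
finger_force: 5.0
```

View pics/m6.png

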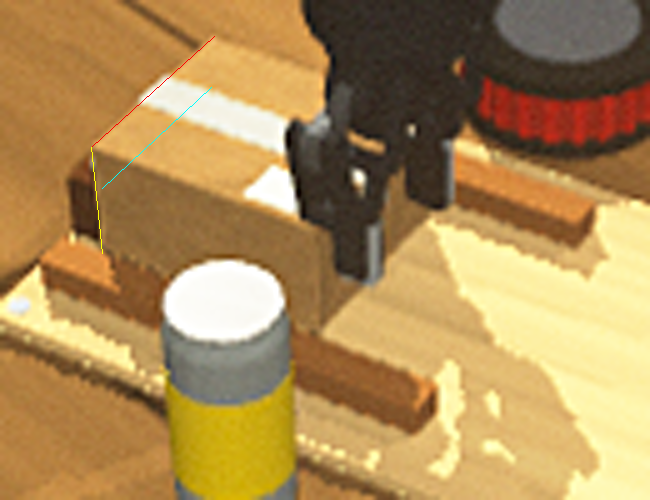

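Contact shows as 11 N at the wrist. In the crop the nose (92,147)–(213,37) lies on the stop-face line, and the carton is square, with the strips untouched. Backing off.

Request:
jog_arm --plan '[{"dx":-1,"dy":0,"dz":0,"spin":0,"grip":55},{"dx":-4,"dy":0,"dz":0,"spin":0,"grip":55},{"dx":-15,"dy":0,"dz":0,"spin":0,"grip":55},{"dx":-40,"dy":0,"dz":0,"spin":0,"grip":55},{"dx":-70,"dy":0,"dz":-10,"spin":0,"grip":55}]'

```text
time: 16.12
tool_pos: [0.5797, -0.0464, 0.1136]
tcp_rot: [-1.884, -2.513, 0.001]
wrist_force: [0.4, -0.5, 0.6]
finger_gap: 0.0553
finger_force: 0.0
```

Request:
jog_arm --plan '[{"dx":-30,"dy":0,"dz":-40,"spin":0,"grip":55},{"dx":-80,"dy":0,"dz":-80,"spin":0,"grip":55},{"dx":-130,"dy":0,"dz":-110,"spin":0,"grip":55},{"dx":-170,"dy":0,"dz":-120,"spin":0,"grip":55},{"dx":-170,"dy":0,"dz":-120,"spin":0,"grip":55}]'

```text
time: 16.75
tool_pos: [0.6269, -0.2127, 0.2344]
tcp_rot: [1.889, 2.508, -0.002]
wrist_force: [-0.1, 0.9, -0.7]
finger_gap: 0.0552
finger_force: 0.0
```

```bash
python3 - <<'E'
from cart import *
delta(76,0,.104)
b=np.load('pose.npz')['b']; w=place(b,[(.147,0,0)])[0]
measure(('top','side'),[w[0],w[1],b[2]],'m7')
T=dict(np.load('top.npz'))
for t in('spray_can','round_filter','wrench'):
    o=imaging.mark_of(t,'top'); print(t,o and unproj(T,[np.array(o[0]['at'])*[640,480]],0)[0][:2])
E
```

```text
t 16.75 world [0.561 0.02  0.104] delta [241.9   0.7 129.9] | now board [-165.6    1.5] z 0.2344 toolyaw_b -90.2 F [-0.1  0.9 -0.7] q [ 0.23  0.93  0.12  1.21 -0.11  1.    0.64]
carton board [147.4  -0.3] 0.02 err 514 [3538, 2589]
carton board [147.3  -0.2] 0.07 err 144 [3538]
carton board [150.4  -2.4] 0.64 err 358 [2589]
spray_can [ 0.42225881 -0.02574225]
round_filter [0.72997439 0.07397243]
wrench [ 0.78751954 -0.11005666]
```

```bash
python3 -c "
from workcell import env
print(env.close_job())"
```

```text
the job is handed in; nothing more can be done
None
```

The job is handed in at about 17 s: the carton is square and centred in the lane with its nose gently against the stop block, and I saw no contact with the strips or the spray can, round filter and wrench.

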